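Load the show carrier and lock it by feel

TASK

Pack up the show carrier: stack all the grey kit cases flat on the carrier's rubber pad in one square column with their long sides along the pad's long side, and lower the wooden globe gently onto the floor of the white pot without dropping it. Then take the lock pin from its stand, put its rod down the slot of the black lock housing, feel along the hidden bar for its hole and push the pin fully home, until its head sits on the housing. Leave the other things on the table where they are.

Things in the scene. Friction and masses are not known exactly. Their poses are not given: they have to be found in the camera images.
- carrier: fixed transport carrier: plywood board 150 (x) x 500 (y) x 12 mm, origin on the table under the middle of the stacking pad. Along its +y axis from the origin stands the pot (at y = +197 mm), along -y the lock housing (at y = -150 mm)
- pad (a point): centre of the top face of the dark rubber stacking pad (104 along x, 76 mm along y) on the carrier, 15 mm above the table; its x and y axes are those of the carrier, and the long side of a case goes along x
- pot_floor (a point): centre of the inner floor (17 mm above the table) of the carrier's deep white open pot: inside diameter 132 mm at the floor and 144 mm at the rim, rim 78 mm above the inner floor, 152 mm across outside
- slot (a point): centre of the mouth of the slot in the flat top of the black lock housing (150 along x, 52 mm along y, top 98 mm above the table). The slot is 64 mm long along x, 13 mm wide along y, with vertical walls. When the pin is fully home its head sits on this top
- bar_face (a point): point 55 mm straight below the slot's mouth centre, in the hidden flat face of the fixed locking bar at the slot's bottom. The bar has one hole, as wide as the slot, 15 mm long along x and over 26 mm deep; its centre lies anywhere within 20 mm of this point along the slot's x and is not reported: feel for it with the pin. Resting on the bar beside the hole, the pin's head stands 25 mm proud of the housing
- pin_c (a point): centre of the black square head (20 x 20 x 50 mm, sides along its x and y axes) of the lock pin, 0.11 kg. Below the head runs a steel rod of 10 mm diameter, 80 mm long, its end slightly chamfered: the head's underside is 25 mm and the rod's end 105 mm below this point
- stand: loose but heavy (0.9 kg) stand in which the pin starts upright, head resting on top: steel foot 84 mm square and 11 mm thick, plywood block 44 mm square above, 92 mm high in all, with a 14 mm square well for the rod; origin at the centre of its underside
- globe_c (a point): centre of a plain wooden globe of 56 mm diameter, about 0.07 kg, delicate; it starts on a fixed square plywood frame seat (44 mm across, 12 mm high), centre 35 mm above the table
- case1_c (a point): centre of a closed grey kit case, 92 (x) x 64 (y) x 40 mm high (z), about 0.22 kg, lying flat, this point 20 mm above its underside; may be absent
- case2_c (a point): centre of a closed grey kit case, 92 (x) x 64 (y) x 40 mm high (z), about 0.22 kg, lying flat, this point 20 mm above its underside; may be absent
- case3_c (a point): centre of a closed grey kit case, 92 (x) x 64 (y) x 40 mm high (z), about 0.22 kg, lying flat, this point 20 mm above its underside; may be absent
- case4_c (a point): centre of a closed grey kit case, 92 (x) x 64 (y) x 40 mm high (z), about 0.22 kg, lying flat, this point 20 mm above its underside; may be absent
- jar: bystander: amber glass jar with steel lid, 64 mm across, 85 mm high, origin at the centre of its underside; not part of the job
- tin: bystander: closed steel tin, 74 mm across, 100 mm high, origin at the centre of its underside; not part of the job
- tape: bystander: roll of orange tape lying flat, 90 mm across, 20 mm high, origin at the centre of its underside; not part of the job
- driver: bystander: screwdriver lying flat, origin at the centre of its underside; not part of the job
- carton: bystander: plain cardboard carton 70 x 110 x 75 mm, origin at the centre of its underside; not part of the job
- cap: bystander: round white cap 48 mm across, 18 mm high, origin at the centre of its underside; not part of the job
- eraser: bystander: white block 50 x 25 x 18 mm, origin at the centre of its underside; not part of the job
There are look-alikes about, which are no part of the job. What is shaped like the part that bears case2_c but purple or red is not meant.

How it is judged (in metres and radians):
On the way, in this order (a step that is already met when the one before it is completed fails the run):
1. every case is stacked square on the pad and the globe lies in the pot (horizontal distance between each of case1_c, case2_c, case3_c, case4_c and pad below 0.01 m and angle between each of case1_c, case2_c, case3_c, case4_c's own z axis and vertical below 0.09 rad and angle between the x axis of each of case1_c, case2_c, case3_c, case4_c and the x axis of pad, either way round below 0.12 rad and horizontal distance between globe_c and pot_floor below 0.045 m and z of globe_c in the frame of pot_floor below 0.04 m), for 0.3 s.
2. the lock pin is fully home in the hidden hole (z of pin_c in the frame of slot below 0.029 m and y of pin_c in the frame of slot between -0.008 and 0.008 m and x of pin_c in the frame of slot between -0.032 and 0.032 m and angle between pin_c's own z axis and vertical below 0.12 rad), for 0.2 s.
At the end, for the whole second after the job is handed in: Every case present is flat in the column, its centre within 10 mm of the pad's centre line and its long side within 0.12 rad of the pad's; the globe lies on the floor of the pot; the pin stands in the slot with its head within 4 mm of sitting on the housing (all of step 1 and all of step 2); the robot touches nothing.
It fails at once if the globe strikes or is pressed on the carrier with more than 15 N (contact force between globe and carrier above 15 N).
It fails at once if the globe is dropped into the pot: it moves faster than 0.5 m/s there (a fall of 13 mm) (linear speed of globe above 0.5 m/s and horizontal distance between globe_c and pot_floor below 0.06 m and z of globe_c in the frame of pot_floor below 0.06 m).
It fails at once if a bystander is pushed more than 4 cm (distance of any of jar, tin, tape, driver, carton, cap, eraser from where it was at the start of the episode above 0.04 m).
Of case1, case2, case3, case4 only 2 to 4 are there at a start; the rules pass over those that are not, and their reading is None.
At some moment in a run one of stand may be knocked a few centimetres aside while the robot is not near it.
It also fails if it takes over 210 s, if anything falls off the work surface, if the arm or the gripper's body presses on something with over 40 N, if the wrist force passes 120 N, or if a joint passes its speed limit or range.

ROBOT

A 6-joint arm with a two-finger parallel gripper is mounted at the origin on the work surface. World frame = base frame: x ahead of the robot, y to its left, z up, the work surface at z = 0. Lengths are in mm, angles in rad, forces in N, time in s.
With the tool pointing down it reaches from about 400 to 925 mm from the base axis. Payload 12.5 kg.
Tool frame: the origin (TCP) lies where the fingers leave the gripper's body, on its centre line; the fingertips stand 78 mm ahead of it and the grasp point (between the pads) lies 59 mm ahead of it; z points along the fingers, y is the direction in which the jaws open and shut (so a half turn about z gives the same grasp; the last joint's range is limited). The gripper opens to 95 mm and grips with 3 to 60 N. Pads are 20 mm wide; open, the fingers measure 119 mm over their backs; the gripper's body (75 mm by 180 mm) begins 59 mm behind the grasp point.
Start: joints at [1.082, 0.491, 1.559, -0, 1.092, -0.106], TCP at [233.431, 579.782, 292.261] pointing down, gripper open.
Joint ranges: [-3.1, 3.1], [-0.84, 2.19], [0.05, 2.79], [-1.13, 4.28], [0.06, 2.93], [-2.69, 2.69]. Speed limits (rad/s): [2.22, 2.22, 2.79, 3.14, 3.14, 3.14].

INTERFACE

Orientations are given as [roll, pitch, yaw] about the fixed x, y, z axes, in that order (R = Rz(yaw) Ry(pitch) Rx(roll)).
In Python, from cell import env, viewer, ticket, search_frame gives the robot as it stands.
- The arm moves only by the shell command python3 -m inch 'ROWS'. ROWS is a JSON object of lists of equal length, an entry for each row: "hand": the opening, from 0 (shut) to 1 (fully open); "delta_pos": the shift along the tool's x, y, z in cm, a list of three; "turn": the turn about the tool's z in rad. A call has 1 to 20 rows; each row shifts and turns the commanded pose from where the row before left it, along the tool's axes as they then stand; what a row does not reach is not made up. A row lasts 1/10 s, in which the tool goes at most 50 mm and 8.59 degrees, less where a joint would pass 70% of its speed; a pose out of reach is approached as far as the arm can. A call is refused whole if a number of a shift passes 5 or a number of a turn 0.15, either way. A call with a gripper value outside its range is refused whole. The fingers move at their own pace and stop on an object; the grip force is fixed at half the most. Time passes only in rows, so rows that do not move let the fingers close. It gives the time, the measured TCP pose, the force and the opening at its end, in the units of the state.
- env.state(): the state, without advancing time (a new reading comes with each control period).
- viewer.read_camera(name): name is "scene" or "top"; returns (picture, depth): 480x640x3 uint8, blue, green, red; 480x640 float32, mm along the optical axis (not along the pixel's ray), 0 where there is no reading.
- viewer.get_calibration(name): a dict with "fx", "fy", "cx", "cy" (pixels), "T" (4x4, takes a point from camera to world coordinates). Camera axes: x right, y down, z forward; pixel columns grow to the right and rows downward; lengths in mm; the calibration is good to about 2 mm. A picture is of the moment at which its call begins. get_calibration takes no time and is no camera call.
- ticket.job_done(): hands the job in, once; it reports no verdict.
Trained networks look in the newest picture that a camera, given by its name, has taken for a name from the list of things; names that differ only in an ending like _2 or _b are one class to them, and where a whole thing is asked for, a point or a joint stands for the part that bears it (a point fixed in the world has none). Each returns a list of dicts, best first, with "p" (0 to 1); they miss things now and then, are a little off and sometimes report something else, mostly with a low value. They report only what shows in the picture. A call takes as long as a camera call. They do not tell look-alikes from the thing itself.
- search_frame(camera, label): "centre" ([column, row] in pixels, amid what is visible of it).
The state is a dict: "t": time; "joints": joint angles; "qvel": joint speeds; "tau": joint torques, N m; "eef_pos": TCP position; "tcp_rot": TCP orientation; "ft_force": force on the tool from outside, world axes, zero at the start; "moment": the same for the moment, N m; "opening": opening from 0.0 (shut) to 1.0 (fully open).
Only numpy, scipy, OpenCV 4.12 (cv2) and the standard library are available. Lean on these libraries where they do the work, as an engineer would, in place of code of your own. Each camera call takes 0.05 s, during which the arm holds its last target.

## Working session

There is one attempt and no reset: what is moved stays moved. The work goes in short steps, Python scripts to look and compute and a shell command to move; the robot and the scene stay as the last step left them, time stands still between calls to the robot, and variables do not carry over. Pictures are saved under pics/ and viewed, and the job is handed in when it is done.

```bash
ls; mkdir -p pics
python3 - <<'E'
from cell import env,viewer
import cv2,numpy as np
print(env.state())
for n in("scene","top"):
    p,d=viewer.read_camera(n); cv2.imwrite(f"pics/{n}0.png",p); np.save(f"pics/{n}0.npy",d)
    c=viewer.get_calibration(n);print(n,c)
E
```

```text
pics
{'t': 0.0, 'joints': array([ 1.08239149e+00,  4.91602629e-01,  1.55949359e+00,  2.02477480e-05,
        1.09171456e+00, -1.05619036e-01]), 'qvel': array([0.00105753, 0.00175763, 0.00042886, 0.00047128, 0.00085433,
       0.00186234]), 'tau': array([ 3.25060813e-03, -6.12634635e+01, -2.58185470e+01,  6.94173365e-02,
        4.81166714e-02, -1.16155375e-04]), 'eef_pos': array([233.34552878, 579.61744093, 291.61974403]), 'tcp_rot': array([-3.14038322e+00, -1.46274105e-04,  2.75879742e+00]), 'ft_force': array([ 0.29430356, -0.33685415,  0.52246244]), 'moment': array([ 0.01894207, -0.03415034, -0.02431753]), 'opening': 0.9996468360807939}
scene {'fx': 480.2796243367463, 'fy': 480.2796243367463, 'cx': 309.05024294054834, 'cy': 241.14494997286107, 'T': array([[-3.36838565e-01,  7.74640923e-01, -5.35230064e-01,
         1.21965027e+03],
       [ 9.41528216e-01,  2.81958203e-01, -1.84456474e-01,
         2.68103809e+02],
       [ 8.02497406e-03, -5.66066261e-01, -8.24320683e-01,
         1.22138465e+03],
       [ 0.00000000e+00,  0.00000000e+00,  0.00000000e+00,
         1.00000000e+00]])}
top {'fx': 593.8404460561202, 'fy': 593.8404460561202, 'cx': 319.1561204929113, 'cy': 239.12940464731372, 'T': array([[ 2.66726116e-02, -9.96914502e-01,  7.38244350e-02,
         3.82657236e+02],
       [-9.99483237e-01, -2.79208201e-02, -1.59275482e-02,
         9.46587989e+00],
       [ 1.79396425e-02, -7.33614559e-02, -9.97144055e-01,
         1.59240090e+03],
       [ 0.00000000e+00,  0.00000000e+00,  0.00000000e+00,
         1.00000000e+00]])}
```

View pics/scene0.png

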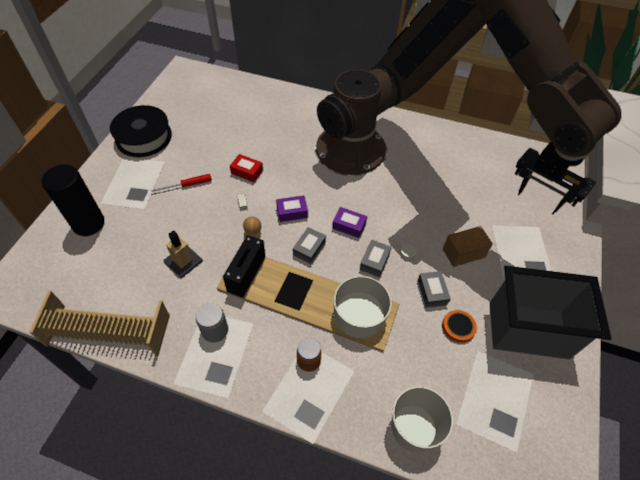

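View pics/top0.png

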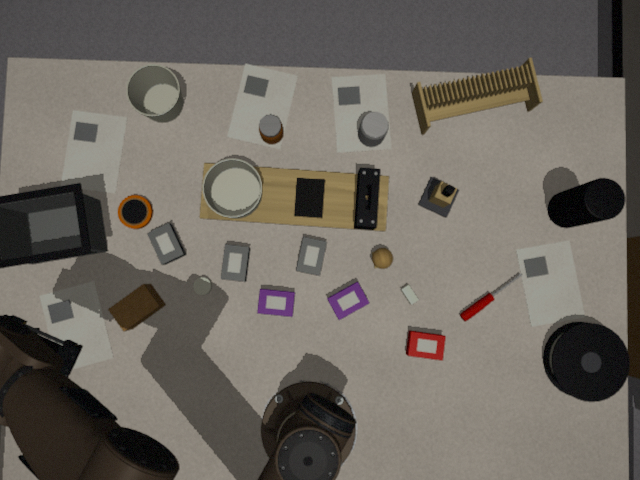

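```bash
cat > h.py <<'E'
import numpy as np,cv2
from cell import env,viewer,ticket,search_frame
def cloud(n,d):
    c=viewer.get_calibration(n);v,u=np.mgrid[:480,:640]
    P=np.stack([(u-c['cx'])/c['fx']*d,(v-c['cy'])/c['fy']*d,d],-1)
    W=P@c['T'][:3,:3].T+c['T'][:3,3]; W[d<=0]=np.nan
    return W
def ray(n,u,v,z):
    c=viewer.get_calibration(n);r=c['T'][:3,:3]@np.array([(u-c['cx'])/c['fx'],(v-c['cy'])/c['fy'],1]);o=c['T'][:3,3]
    return o+r*(z-o[2])/r[2]
E
python3 - <<'E'
from h import *
for n in("scene","top"):
    W=cloud(n,np.load(f"pics/{n}0.npy"))
    viewer.read_camera(n)
    for l in ["carrier","pin_c","stand","globe_c","case1_c","jar","tin","tape","driver","carton","cap","eraser","pot_floor","slot","pad"]:
        for r in search_frame(n,l):
            u,v=r['centre']; iu,iv=int(round(u)),int(round(v))
            if r['p']>.2: print(n,l,round(r['p'],2),[int(u),int(v)],W[iv,iu].round(0))
E
```

```text
scene carrier 0.73 [311, 296] [605.  68.   5.]
scene pin_c 0.52 [176, 240] [ 629. -327.  117.]
scene stand 0.66 [180, 260] [ 646. -319.   48.]
scene globe_c 0.62 [251, 226] [ 468. -173.   54.]
scene case1_c 0.62 [431, 288] [486. 379.  41.]
scene case1_c 0.37 [311, 357] [807. 138.  82.]
scene case1_c 0.3 [313, 294] [605.  71.  13.]
scene jar 0.73 [311, 354] [799. 132.  86.]
scene tin 0.55 [212, 322] [ 813. -128.  103.]
scene tape 0.97 [458, 323] [559. 474.  24.]
scene driver 0.5 [199, 180] [ 328. -427.   15.]
scene driver 0.31 [375, 259] [451. 207.  43.]
scene carton 0.95 [463, 245] [337. 436.  77.]
scene eraser 0.47 [241, 201] [ 371. -257.   20.]
scene pot_floor 0.59 [311, 294] [604.  67.   8.]
scene slot 0.55 [311, 296] [613.  67.  13.]
scene pad 0.67 [315, 296] [606.  80.  14.]
top carrier 0.66 [294, 195] [616.  55.  16.]
top carrier 0.5 [408, 297] [ 352. -255.   14.]
top pin_c 0.58 [448, 187] [ 625. -328.  146.]
top stand 0.75 [440, 197] [ 611. -324.   90.]
top globe_c 0.83 [382, 261] [ 441. -181.   61.]
top globe_c 0.24 [202, 284] [372. 291.  13.]
top case1_c 0.64 [169, 244] [474
[... 172 characters left out ...]
  7.  41.]
top tape 0.87 [134, 210] [563. 477.  21.]
top driver 0.73 [297, 199] [604.  46.   9.]
top driver 0.67 [480, 305] [ 334. -447.   27.]
top carton 0.7 [139, 306] [313. 437.  72.]
top carton 0.52 [293, 191] [625.  58.   8.]
top cap 0.71 [200, 283] [372. 292.  19.]
top cap 0.3 [292, 197] [609.  60.   8.]
top cap 0.22 [138, 306] [313. 440.  71.]
top eraser 0.5 [410, 295] [ 358. -260.   17.]
top eraser 0.35 [271, 129] [771. 116.  92.]
top pot_floor 0.62 [297, 199] [603.  44.  13.]
top slot 0.65 [294, 196] [615.  52.   4.]
top slot 0.63 [482, 304] [ 337. -447.   34.]
top slot 0.24 [308, 257] [450.  13.  40.]
top pad 0.69 [290, 194] [619.  63.   9.]
top pad 0.29 [203, 286] [364. 284.  18.]
```

Top view: grey cases at about (167,243), (235,261) and (311,255). The purple and red ones are look-alikes. The pin stand is at (440,197), the globe at (382,258), and the carrier is centred near the pad at (310,197). Next I'll measure them accurately.

```bash
cat >> h.py <<'E'
def rect(W,xy,zlo,zhi,r=75,q=1):
    m=(abs(W[...,0]-xy[0])<r)&(abs(W[...,1]-xy[1])<r)&(W[...,2]>zlo)&(W[...,2]<zhi)
    mm=m.astype(np.uint8); n,lab,st,ce=cv2.connectedComponentsWithStats(mm)
    if n<2: return None
    k=1+np.argmax(st[1:,4]); P=W[lab==k]
    c,s,a=cv2.minAreaRect(P[:,:2].astype(np.float32))
    if s[0]<s[1]: a+=90; s=(s[1],s[0])
    a=(a+90)%180-90
    return np.round(c,1),np.round(s,1),round(np.radians(a),3),len(P),P.mean(0).round(1)
E
python3 - <<'E'
from h import *
Ws={n:cloud(n,np.load(f"pics/{n}0.npy")) for n in("scene","top")}
for nm,xy,lo,hi,r in [("c1",(478,376),30,52,75),("c2",(445,200),30,52,75),("c3",(453,10),30,52,75),("globe",(445,-178),30,80,45),("pin",(628,-327),110,170,45),("stand",(620,-320),75,100,45),("housing",(620,-145),88,110,110),("potrim",(630,240),88,105,110),("jar",(773,114),70,95,60),("tin",(783,-150),85,110,60),("carton",(313,437),60,90,90),("cap",(372,292),10,30,50)]:
    for n in Ws: print(nm,n,rect(Ws[n],xy,lo,hi,r))
# enlarged carrier crop
p=cv2.imread("pics/top0.png"); cv2.imwrite("pics/crop.png",cv2.resize(p[150:290,140:470],None,fx=2.4,fy=2.4,interpolation=cv2.INTER_CUBIC))
E
```

```text
c1 scene (array([476. , 387.3]), array([95.1, 66.5]), np.float64(0.478), 714, array([478.7, 387.5,  39.7]))
c1 top (array([474.8, 385.4]), array([93.1, 65.6]), np.float64(0.458), 892, array([474.8, 384.7,  39.8]))
c2 scene (array([430.3, 205.2]), array([96.9, 64.6]), np.float64(-0.094), 617, array([434.4, 205.5,  39.8]))
c2 top (array([429.7, 202.6]), array([92.3, 65.1]), np.float64(-0.085), 875, array([429.4, 202.7,  39.9]))
c3 scene (array([454.7,   5.5]), array([96.8, 68.5]), np.float64(-0.202), 596, array([457.7,   7.1,  39.5]))
c3 top (array([452.8,   3.8]), array([92.3, 65.5]), np.float64(-0.177), 860, array([452.6,   3.8,  40.1]))
globe scene (array([ 458.2, -178.7]), array([50.8, 49.8]), np.float64(1.393), 250, array([ 462.7, -175.8,   50.5]))
globe top (array([ 452., -182.]), array([53.4, 53.4]), np.float64(-0.761), 350, array([ 451.6, -180.5,   53.7]))
pin scene (array([ 625.6, -332.6]), array([24.2, 19.4]), np.float64(1.091), 102, array([ 628.1, -329.7,  131.6]))
pin top (array([ 622.2, -334.6]), array([21.9, 20.1]), np.float64(-0.484), 95, array([ 621.1, -333.1,  136.9]))
[... 884 characters left out ...]
 array([783.8, 120.2,  84.6]))
tin scene (array([ 795.6, -145.8]), array([71.6, 68.9]), np.float64(1.488), 605, array([ 796.6, -143.7,   98.1]))
tin top (array([ 789.8, -148.8]), array([71.1, 70.1]), np.float64(0.82), 621, array([ 788.3, -148.3,   98.7]))
carton scene (array([309.5, 451.4]), array([114.2,  72.5]), np.float64(-0.929), 864, array([314.2, 450.3,  74.1]))
carton top (array([309.3, 449.5]), array([112.5,  71.4]), np.float64(-0.91), 1262, array([308.8, 448.1,  74.1]))
cap scene (array([368.5, 291.6]), array([47.6, 46.6]), np.float64(-0.675), 184, array([370.1, 291.2,  17.8]))
cap top (array([367. , 289.3]), array([46.7, 45.9]), np.float64(0.829), 260, array([367. , 289.1,  17.4]))
```

View pics/crop.png

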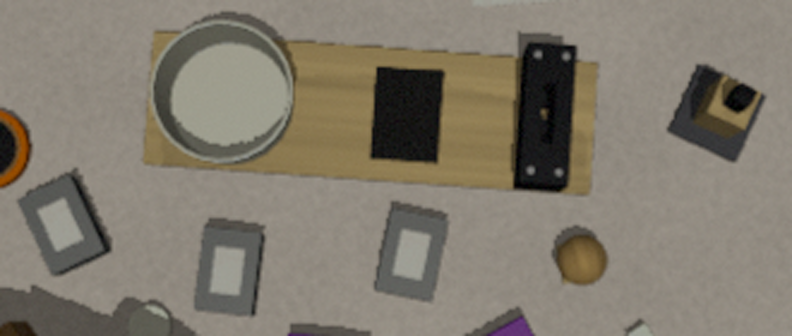

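```bash
cat >> h.py <<'E'
def plan(x,y,z,yaw=None):
    s=env.state(); p=s['eef_pos']; r=s['tcp_rot']; yw=r[2]
    print("t",round(s['t'],2),"at",p.round(1),"rot",r.round(3),"op",round(s['opening'],3),"F",s['ft_force'].round(1))
    if yaw is not None:
        t=yw-yaw; t=(t+np.pi/2)%np.pi-np.pi/2
        print("turn total",round(t,3)); yw=yw-t
    d=np.array([x,y,z])-p
    print("tool delta cm after turn",np.round([(d[0]*np.cos(yw)+d[1]*np.sin(yw))/10,(d[0]*np.sin(yw)-d[1]*np.cos(yw))/10,-d[2]/10],2))
E
python3 -c "
from h import *
plan(453.5,4.5,150,-0.19)"
```

```text
t 1.7 at [233.4 579.8 292.2] rot [ 3.142 -0.     2.759] op 1.0 F [-0.7  0.2 -0.8]
turn total -0.193
tool delta cm after turn [-32.48 -52.34  14.22]
```

```bash
python3 -m inch '{"hand":[1,1,1,1,1,1,1,1,1,1,1,1,1,1,1,1,1,1,1,1],"turn":[-0.097,-0.097,0,0,0,0,0,0,0,0,0,0,0,0,0,0,0,0,0,0],"delta_pos":[[0,0,0],[0,0,0],[-1.8,-2.9,0.5],[-1.8,-2.9,0.5],[-1.8,-2.9,0.5],[-1.8,-2.9,0.5],[-1.8,-2.9,0.5],[-1.8,-2.9,0.5],[-1.8,-2.9,0.5],[-1.8,-2.9,0.5],[-1.8,-2.9,0.5],[-1.8,-2.9,0.5],[-1.8,-2.9,0.5],[-1.8,-2.9,0.5],[-1.8,-2.9,0.5],[-1.8,-2.9,0.5],[-1.8,-2.9,0.5],[-1.8,-2.9,0.5],[-1.8,-2.9,0.5],[-1.8,-2.9,0.5]]}'
python3 -c "
from h import *
plan(453.5,4.5,84,-0.19)"
```

```text
t: 3.7
eef_pos: [454.2, 4.8, 202.2]
tcp_rot: [3.141, 0.001, 2.953]
ft_force: [1.0, -0.1, 0.8]
opening: 1.0
t 3.7 at [454.2   4.8 202.2] rot [3.141e+00 1.000e-03 2.953e+00] op 1.0 F [ 1.  -0.1  0.8]
turn total 0.001
tool delta cm after turn [ 0.06 -0.04 11.82]
```

```bash
python3 -m inch '{"hand":[1,1,1,1,1,1,0,0,0,0,0,0,0,0],"turn":[0,0,0,0,0,0,0,0,0,0,0,0,0,0],"delta_pos":[[0,0,3],[0,0,3],[0,0,3],[0,0,2],[0,0,0.8],[0,0,0],[0,0,0],[0,0,0],[0,0,0],[0,0,0],[0,0,0],[0,0,0],[0,0,0],[0,0,0]]}'
```

```text
t: 5.1
eef_pos: [453.8, 6.2, 84.7]
tcp_rot: [3.142, 0.001, 2.953]
ft_force: [-0.9, -1.3, 6.7]
opening: 0.67
```

```bash
python3 -m inch '{"hand":[0,0,0,0,0,0],"turn":[0,0,0,0,-0.075,-0.075],"delta_pos":[[0,0,-2],[0,0,-3],[0,0,-3],[0,0,-2],[0,0,0],[0,0,0]]}'
python3 -c "
from h import *
plan(610.7,14.5,102,-0.04)"
```

```text
t: 5.7
eef_pos: [453.6, 6.3, 184.9]
tcp_rot: [-3.142, 0.001, 3.106]
ft_force: [0.6, -1.5, -3.4]
opening: 0.671
t 5.7 at [453.6   6.3 184.9] rot [-3.142e+00  1.000e-03  3.106e+00] op 0.671 F [ 0.6 -1.5 -3.4]
turn total 0.004
tool delta cm after turn [-15.66   1.45   8.29]
```

```bash
python3 -m inch '{"hand":[0,0,0,0,0,0,0,0,0,0,0,0,0,0],"turn":[0,0,0,0,0,0,0,0,0,0,0,0,0,0],"delta_pos":[[-2.6,0.24,0],[-2.6,0.24,0],[-2.6,0.24,0],[-2.6,0.24,0],[-2.6,0.24,0],[-2.6,0.24,0],[0,0,2],[0,0,2],[0,0,2],[0,0,1],[0,0,0.7],[0,0,0.4],[0,0,0.3],[0,0,0]]}'
```

```text
t: 7.1
eef_pos: [610.3, 14.6, 100.4]
tcp_rot: [3.142, 0.0, 3.103]
ft_force: [0.5, -0.1, -2.8]
opening: 0.672
```

```bash
python3 -m inch '{"hand":[0,0,0.9,0.9,0.9,0.9,0.9,0.9,0.9,0.9,0.9,0.9],"turn":[0,0,0,0,0,0,0,0,0,0,0,0],"delta_pos":[[0,0,0.1],[0,0,0],[0,0,0],[0,0,0],[0,0,0],[0,0,0],[0,0,-2],[0,0,-3],[0,0,-4],[0,0,-4],[0,0,-2],[0,0,0]]}'
python3 -c "
from h import *
plan(430.5,204.5,220,-0.09)"
```

```text
t: 8.3
eef_pos: [610.9, 14.6, 252.4]
tcp_rot: [-3.141, 0.005, 3.103]
ft_force: [-0.1, 0.9, 0.0]
opening: 0.902
t 8.3 at [610.9  14.6 252.4] rot [-3.141  0.005  3.103] op 0.902 F [-0.1  0.9  0. ]
turn total 0.051
tool delta cm after turn [19.67 17.29  3.24]
```

```bash
python3 -m inch '{"hand":[1,1,1,1,1,1,1,1,1],"turn":[0.05,0,0,0,0,0,0,0,0],"delta_pos":[[0,0,0],[2.8,2.47,0.3],[2.8,2.47,0.3],[2.8,2.47,0.3],[2.8,2.47,0.3],[2.8,2.47,0.3],[2.8,2.47,0.3],[2.8,2.47,0.3],[0,0,0]]}'
cat > look.py <<'E'
from h import *
import sys
k=sys.argv[1]
Ws={}
for n in("scene","top"):
    p,d=viewer.read_camera(n); cv2.imwrite(f"pics/{n}{k}.png",p); Ws[n]=cloud(n,d)
for a in sys.argv[2:]:
    nm,x,y,lo,hi,r=a.split(","); 
    for n in Ws: print(nm,n,rect(Ws[n],(float(x),float(y)),float(lo),float(hi),float(r)))
E
python3 look.py 1 col,610,14,46,64,70 c2,430,204,30,52,75 hous,605,-135,88,110,100 pot,619,211,85,103,100
python3 -c "
from h import *
plan(430.5,204.5,84,-0.09)"
```

```text
t: 9.2
eef_pos: [427.2, 206.0, 227.1]
tcp_rot: [-3.141, -0.003, 3.056]
ft_force: [0.7, -0.3, 0.2]
opening: 1.001
col scene (array([611.4,  16.1]), array([94.6, 65.2]), np.float64(-0.036), 707, array([613.8,  16.5,  54.6]))
col top (array([609.4,  13.2]), array([93.2, 64.5]), np.float64(-0.035), 851, array([609.1,  13.2,  55.2]))
c2 scene (array([430.9, 205.1]), array([96.3, 64.4]), np.float64(-0.076), 622, array([434.8, 205.4,  39.7]))
c2 top (array([359.4, 132.1]), array([7.9, 5.3]), np.float64(0.019), 12, array([359.5, 132.2,  41.4]))
hous scene (array([ 605.3, -134.1]), array([154.2,  54. ]), np.float64(-0.036), 888, array([ 609.6, -133.3,   97.2]))
hous top (array([ 603.5, -136.3]), array([150.2,  53.6]), np.float64(-0.037), 1101, array([ 603.1, -136.3,   98.2]))
pot scene (array([619.1, 212.1]), array([150.9, 149.4]), np.float64(0.562), 425, array([615. , 212.8,  92.8]))
pot top (array([617.4, 210.5]), array([149.8, 148.3]), np.float64(0.043), 372, array([623.5, 215.4,  93.6]))
t 9.3 at [429.9 204.6 227.6] rot [-3.141e+00 -1.000e-03  3.055e+00] op 1.004 F [ 0.1 -0.7 -0.4]
turn total 0.003
tool delta cm after turn [-0.06 -0.   14.36]
```

View pics/top1.png

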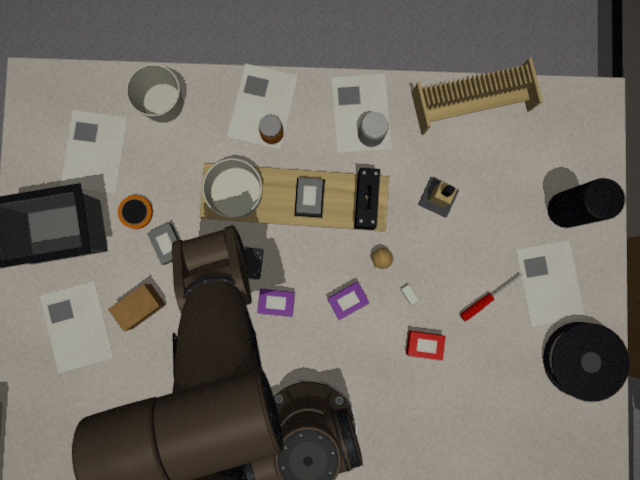

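The first case is centred on the pad at (310,196) in the top view, within about 0.5 mm in both cameras. The average of the two cameras also agrees with the robot frame. Next is case 2.

```bash
python3 -m inch '{"hand":[1,1,1,1,1,1,1,0,0,0,0,0,0,0,0,0,0,0,0],"turn":[0,0,0,0,0,0,0,0,0,0,0,0,0,0,0,0,0,0,-0.05],"delta_pos":[[0,0,4],[0,0,4],[0,0,3],[0,0,2],[0,0,1],[0,0,0.35],[0,0,0],[0,0,0],[0,0,0],[0,0,0],[0,0,0],[0,0,0],[0,0,0],[0,0,-2],[0,0,-4],[0,0,-4],[0,0,-4],[0,0,-2],[0,0,0]]}'
python3 -c "
from h import *
plan(610.7,14.6,144,-0.04)"
```

```text
t: 11.2
eef_pos: [430.7, 204.4, 247.5]
tcp_rot: [3.14, 0.004, 3.103]
ft_force: [-0.2, -0.2, -0.7]
opening: 0.67
t 11.2 at [430.7 204.4 247.5] rot [3.14  0.004 3.103] op 0.67 F [-0.2 -0.2 -0.7]
turn total 0.002
tool delta cm after turn [-18.74 -18.25  10.35]
```

```bash
python3 -m inch '{"hand":[0,0,0,0,0,0,0,0,0,0,0,0,0,0,0,0],"turn":[0,0,0,0,0,0,0,0,0,0,0,0,0,0,0,0],"delta_pos":[[-1.5,-1.46,0],[-2.5,-2.43,0],[-2.5,-2.43,0],[-2.5,-2.43,0],[-2.5,-2.43,0],[-2.5,-2.43,0],[-2.5,-2.43,0],[-2.24,-2.18,0],[0,0,0],[0,0,3],[0,0,3],[0,0,2],[0,0,1.5],[0,0,0.8],[0,0,0.3],[0,0,0]]}'
```

```text
t: 12.8
eef_pos: [609.7, 15.4, 139.7]
tcp_rot: [3.141, -0.001, 3.103]
ft_force: [-4.7, 0.8, 5.3]
opening: 0.673
```

```bash
python3 -m inch '{"hand":[0,0,0.9,0.9,0.9,0.9,0.9,0.9,0.9,0.9,1],"turn":[0,0,0,0,0,0,0,0,0,0,0],"delta_pos":[[0.0,0,-0.25],[0,0,0],[0,0,0],[0,0,0],[0,0,0],[0,0,0],[0,0,-2],[0,0,-4],[0,0,-4],[0,0,-2],[0,0,0]]}'
python3 -c "
from h import *
plan(475.4,386.3,240,0.467)"
```

```text
t: 13.9
eef_pos: [611.2, 14.8, 264.3]
tcp_rot: [-3.141, 0.005, 3.103]
ft_force: [0.3, -0.1, -0.1]
opening: 0.942
t 13.9 at [611.2  14.8 264.3] rot [-3.141  0.005  3.103] op 0.942 F [ 0.3 -0.1 -0.1]
turn total -0.506
tool delta cm after turn [-4.6  39.28  2.43]
```

```bash
python3 -m inch '{"hand":[1,1,1,1,1,1,1,1,1,1,1,1,1,1,1,1,1,1,1],"turn":[-0.126,-0.127,-0.126,-0.127,0,0,0,0,0,0,0,0,0,0,0,0,0,0,0],"delta_pos":[[0,0,0],[0,0,0],[0,0,0],[0,0,0],[-0.33,2.8,0.17],[-0.33,2.8,0.17],[-0.33,2.8,0.17],[-0.33,2.8,0.17],[-0.33,2.8,0.17],[-0.33,2.8,0.17],[-0.33,2.8,0.17],[-0.33,2.8,0.17],[-0.33,2.8,0.17],[-0.33,2.8,0.17],[-0.33,2.8,0.17],[-0.33,2.8,0.17],[-0.33,2.8,0.17],[-0.33,2.8,0.17],[0,0,0]]}'
python3 look.py 2 col,610,14,85,104,60 c1,476,386,30,52,75
python3 -c "
from h import *
plan(475.4,386.3,84,0.467)"
```

```text
t: 15.8
eef_pos: [473.6, 387.8, 235.9]
tcp_rot: [3.141, -0.002, -2.672]
ft_force: [-0.2, 0.5, 0.8]
opening: 0.998
col scene (array([611.3,  16.3]), array([95.1, 65.5]), np.float64(-0.029), 742, array([614.3,  17.2,  94.6]))
col top (array([609.8,  14.2]), array([93.7, 64.5]), np.float64(-0.031), 912, array([608.4,  13.9,  95.2]))
c1 scene (array([475.8, 388.1]), array([96. , 66.8]), np.float64(0.472), 709, array([478.5, 387.9,  39.7]))
c1 top (array([461.2, 364.6]), array([50.5, 41. ]), np.float64(0.409), 286, array([458.9, 364.7,  39.8]))
t 15.9 at [474.7 385.7 236.3] rot [-3.141e+00 -2.000e-03 -2.673e+00] op 1.002 F [-0.2 -0.5 -0.7]
turn total 0.001
tool delta cm after turn [-0.09  0.02 15.23]
```

View pics/scene2.png

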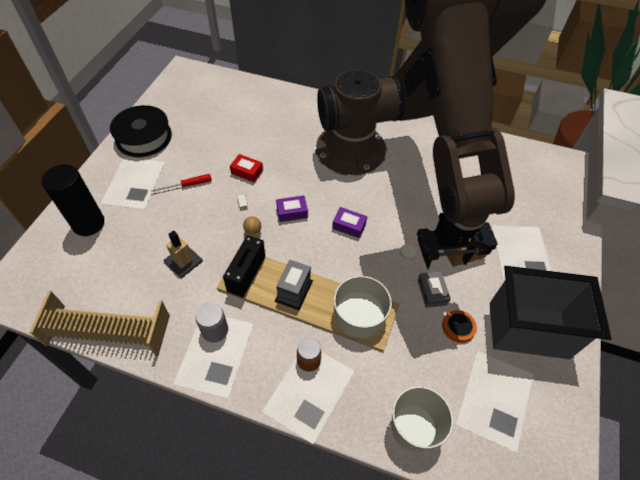

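The scene view shows two cases squarely stacked at (293,285), and the third at (434,288) under the open gripper.

```bash
python3 -m inch '{"hand":[1,1,1,1,1,1,1,0,0,0,0,0,0,0,0,0,0,0,0,0],"turn":[0,0,0,0,0,0,0,0,0,0,0,0,0,0,0,0,0,0,0,0],"delta_pos":[[0,0,4],[0,0,4],[0,0,3],[0,0,2.5],[0,0,1.3],[0,0,0.4],[0,0,0],[0,0,0],[0,0,0],[0,0,0],[0,0,0],[0,0,0],[0,0,0],[0,0,0],[0,0,-3],[0,0,-4],[0,0,-4],[0,0,-4],[0,0,-4],[0,0,-1]]}'
python3 -c "
from h import *
plan(610.7,14.6,184,-0.04)"
```

```text
t: 17.9
eef_pos: [475.7, 386.0, 289.5]
tcp_rot: [3.141, 0.006, -2.674]
ft_force: [0.9, 1.1, -2.2]
opening: 0.673
t 17.9 at [475.7 386.  289.5] rot [ 3.141  0.006 -2.674] op 0.673 F [ 0.9  1.1 -2.2]
turn total 0.507
tool delta cm after turn [-14.98 -36.57  10.55]
```

```bash
python3 -m inch '{"hand":[0,0,0,0,0,0,0,0,0,0,0,0,0,0,0,0,0,0,0,0],"turn":[0.126,0.127,0.127,0.127,0,0,0,0,0,0,0,0,0,0,0,0,0,0,0,0],"delta_pos":[[0,0,0],[0,0,0],[0,0,0],[0,0,0],[-1,-2.44,0],[-1,-2.44,0],[-1,-2.44,0],[-1,-2.44,0],[-1,-2.44,0],[-1,-2.44,0],[-1,-2.44,0],[-1,-2.44,0],[-1,-2.44,0],[-1,-2.44,0],[-1,-2.44,0],[-1,-2.44,0],[-1,-2.44,0],[-1,-2.44,0],[-0.98,-2.41,0],[0,0,0]]}'
python3 -c "
from h import *
plan(610.7,14.6,180,-0.04)"
```

```text
t: 19.9
eef_pos: [610.7, 11.7, 283.8]
tcp_rot: [-3.141, -0.002, 3.099]
ft_force: [0.3, -0.3, -2.2]
opening: 0.67
t 19.9 at [610.7  11.7 283.8] rot [-3.141e+00 -2.000e-03  3.099e+00] op 0.67 F [ 0.3 -0.3 -2.2]
turn total -0.002
tool delta cm after turn [1.000e-02 2.900e-01 1.038e+01]
```

```bash
python3 -m inch '{"hand":[0,0,0,0,0,0],"turn":[0,0,0,0,0,0],"delta_pos":[[0,0,0],[0,0,3],[0,0,3],[0,0,2],[0,0,0],[0,0,0]]}'
python3 -c "
from h import *
plan(610.7,14.6,180,-0.04)"
```

```text
t: 20.5
eef_pos: [610.2, 15.0, 205.6]
tcp_rot: [3.141, -0.001, 3.103]
ft_force: [-0.4, 0.1, -1.9]
opening: 0.672
t 20.5 at [610.2  15.  205.6] rot [ 3.141e+00 -1.000e-03  3.103e+00] op 0.672 F [-0.4  0.1 -1.9]
turn total 0.001
tool delta cm after turn [-0.05 -0.04  2.56]
```

```bash
python3 -m inch '{"hand":[0,0,0,0,0],"turn":[0,0,0,0,0],"delta_pos":[[-0.05,-0.04,1.3],[0,0,0.8],[0,0,0.4],[0,0,0.1],[0,0,0]]}'
```

```text
t: 21.0
eef_pos: [610.5, 14.0, 180.8]
tcp_rot: [3.142, 0.0, 3.102]
ft_force: [-6.3, -0.1, 12.9]
opening: 0.671
```

```bash
python3 -m inch '{"hand":[0,0,0.9,0.9,0.9,0.9,0.9,0.9,0.9,0.9],"turn":[0,0,0,0,0,0,0,0,0,0],"delta_pos":[[0.0,0,-0.1],[0,0,0],[0,0,0],[0,0,0],[0,0,0],[0,0,0],[0,0,-2],[0,0,-4],[0,0,-4],[0,0,0]]}'
python3 -c "
from h import *
plan(455,-180,200,-0.04)"
```

```text
t: 22.0
eef_pos: [612.0, 13.8, 285.6]
tcp_rot: [-3.141, 0.008, 3.102]
ft_force: [0.5, 0.6, -0.9]
opening: 0.9
t 22.0 at [612.   13.8 285.6] rot [-3.141  0.008  3.102] op 0.9 F [ 0.5  0.6 -0.9]
turn total 0.0
tool delta cm after turn [ 14.91 -20.     8.56]
```

```bash
python3 -m inch '{"hand":[1,1,1,1,1,1,1,1],"turn":[0,0,0,0,0,0,0,0],"delta_pos":[[1.8,-2.5,0],[1.8,-2.5,0],[1.8,-2.5,0],[1.8,-2.5,0],[1.8,-2.5,0],[1.8,-2.5,0],[1.8,-2.5,0],[0,0,0]]}'
python3 look.py 3 col,610,14,125,145,60
python3 - <<'E'
from h import *
from scipy.optimize import least_squares
for n in("scene","top"):
    W=cloud(n,np.load(f"pics/{n}0.npy"))
    P=W[(np.hypot(W[...,0]-455,W[...,1]+180)<40)&(W[...,2]>25)&(W[...,2]<70)]
    f=lambda c:np.linalg.norm(P-c,axis=1)-28
    r=least_squares(f,[455,-180,35],loss='soft_l1');print(n,r.x.round(1),len(P),np.abs(r.fun).mean())
plan(455,-180,94,-0.04)
E
```

```text
t: 22.8
eef_pos: [476.2, -157.8, 280.1]
tcp_rot: [3.142, -0.001, 3.099]
ft_force: [-0.3, -0.1, -0.8]
opening: 1.001
col scene (array([613.,  15.]), array([95. , 65.2]), np.float64(-0.015), 776, array([615. ,  15.5, 134.6]))
col top (array([610.2,  13. ]), array([93.1, 65.1]), np.float64(-0.031), 960, array([609.5,  12.9, 135.1]))
scene [ 453.6 -181.2   34.4] 258 1.6616177162617072
top [ 452.2 -182.8   34.9] 351 1.8565281306761752
t 22.9 at [ 477.8 -156.3  280.2] rot [3.141 0.    3.1  ] op 1.002 F [-0.8 -0.4 -0.3]
turn total -0.001
tool delta cm after turn [ 2.18 -2.46 18.62]
```

View pics/scene3.png

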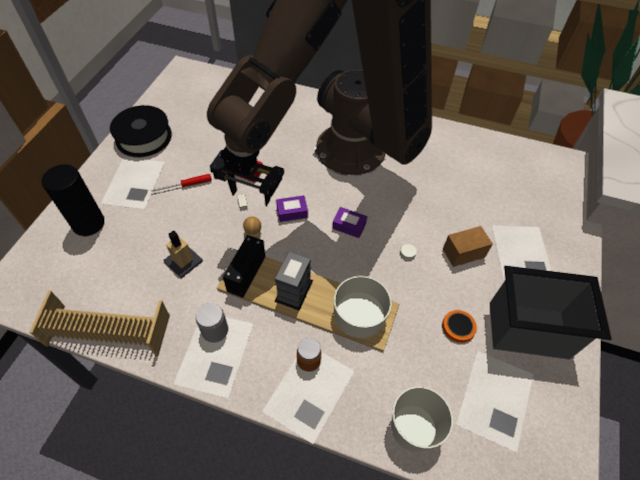

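The scene view shows three cases in a square column at (293,275), with the globe still on its seat at (252,226). Next is the globe at about (453,-182).

```bash
python3 -m inch '{"hand":[1,1,1,1,1,1,1,1,1,1],"turn":[0,0,0,0,0,0,0,0,0,0],"delta_pos":[[1.2,-1.3,0],[1.2,-1.3,0],[0,0,4],[0,0,4],[0,0,4],[0,0,3],[0,0,2],[0,0,1.2],[0,0,0.4],[0,0,0]]}'
python3 -c "
from h import *
plan(453,-182,94)"
```

```text
t: 23.9
eef_pos: [453.2, -180.7, 94.4]
tcp_rot: [3.141, -0.0, 3.102]
ft_force: [0.1, 0.7, 0.3]
opening: 1.0
t 23.9 at [ 453.2 -180.7   94.4] rot [ 3.141 -0.     3.102] op 1.0 F [0.1 0.7 0.3]
tool delta cm after turn [ 0.02 -0.13  0.04]
```

```bash
python3 -m inch '{"hand":[1,1,0,0,0,0,0,0,0,0,0],"turn":[0,0,0,0,0,0,0,0,0,0,0],"delta_pos":[[0,-0.13,0],[0,0,0],[0,0,0],[0,0,0],[0,0,0],[0,0,0],[0,0,0],[0,0,0],[0,0,0],[0,0,0],[0,0,0]]}'
```

```text
t: 25.0
eef_pos: [452.8, -182.3, 94.4]
tcp_rot: [3.141, -0.0, 3.102]
ft_force: [0.7, 0.4, 0.7]
opening: 0.577
```

```bash
python3 -m inch '{"hand":[0,0,0,0,0,0,0,0],"turn":[0,0,0,0,0,0,0,0],"delta_pos":[[0,0,-1],[0,0,-2],[0,0,-3],[0,0,-4],[0,0,-4],[0,0,-3],[0,0,0],[0,0,0]]}'
python3 - <<'E'
from h import *
plan(618.5,211.3,130)
p,d=viewer.read_camera("scene");cv2.imwrite("pics/s4.png",cv2.resize(p[120:320,130:430],None,fx=2.4,fy=2.4))
E
```

```text
t: 25.8
eef_pos: [452.6, -182.2, 264.9]
tcp_rot: [-3.141, 0.001, 3.102]
ft_force: [0.5, 0.9, -1.0]
opening: 0.576
t 25.8 at [ 452.6 -182.2  264.9] rot [-3.141e+00  1.000e-03  3.102e+00] op 0.576 F [ 0.5  0.9 -1. ]
tool delta cm after turn [-15.02  39.98  13.49]
```

View pics/s4.png

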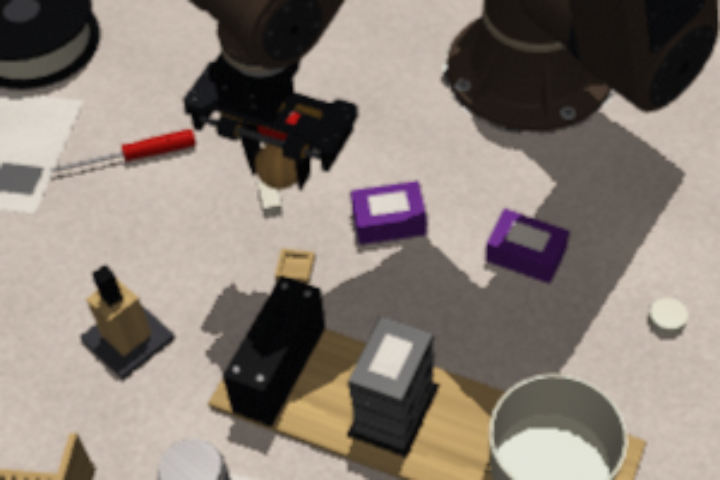

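The globe is held between the fingers at (275,165) in the crop and its seat is empty.

```bash
python3 -m inch '{"hand":[0,0,0,0,0,0,0,0,0,0,0,0,0,0,0,0,0,0,0,0],"turn":[0,0,0,0,0,0,0,0,0,0,0,0,0,0,0,0,0,0,0,0],"delta_pos":[[-0.5,1.25,0],[-0.94,2.5,0],[-0.94,2.5,0],[-0.94,2.5,0],[-0.94,2.5,0],[-0.94,2.5,0],[-0.94,2.5,0],[-0.94,2.5,0],[-0.94,2.5,0],[-0.94,2.5,0],[-0.94,2.5,0],[-0.94,2.5,0],[-0.94,2.5,0],[-0.94,2.5,0],[-0.94,2.5,0],[-0.94,2.5,0],[-0.42,1.23,0],[0,0,0],[0,0,0],[0,0,0]]}'
python3 -c "
from h import *
plan(618.5,211.3,130)"
```

```text
t: 27.85
eef_pos: [618.5, 210.3, 264.3]
tcp_rot: [-3.141, -0.001, 3.101]
ft_force: [1.3, 0.1, -0.6]
opening: 0.584
t 27.85 at [618.5 210.3 264.3] rot [-3.141e+00 -1.000e-03  3.101e+00] op 0.584 F [ 1.3  0.1 -0.6]
tool delta cm after turn [ 0.    0.1  13.43]
```

```bash
python3 -m inch '{"hand":[0,0,0,0,0,0,0,0,0,0,0,0],"turn":[0,0,0,0,0,0,0,0,0,0,0,0],"delta_pos":[[0,0.1,3],[0,0,3],[0,0,3],[0,0,2.5],[0,0,1.8],[0,0,0.9],[0,0,0.5],[0,0,0.4],[0,0,0.3],[0,0,0.1],[0,0,0],[0,0,0]]}'
```

```text
t: 29.05
eef_pos: [619.0, 212.3, 109.8]
tcp_rot: [3.141, 0.001, 3.102]
ft_force: [0.3, -0.7, -2.0]
opening: 0.576
```

```bash
python3 -m inch '{"hand":[0,0,0,0,0],"turn":[0,0,0,0,0],"delta_pos":[[0,0,0.1],[0,0,0.1],[0,0,0.1],[0,0,0],[0,0,0]]}'
```

```text
t: 29.55
eef_pos: [618.8, 212.2, 106.4]
tcp_rot: [3.142, -0.0, 3.102]
ft_force: [-0.9, 0.3, -1.0]
opening: 0.574
```

```bash
python3 -m inch '{"hand":[0,0,0],"turn":[0,0,0],"delta_pos":[[0,0,0.1],[0,0,0],[0,0,0]]}';python3 -m inch '{"hand":[0,0],"turn":[0,0],"delta_pos":[[0,0,0.05],[0,0,0]]}'
```

```text
t: 29.85
eef_pos: [618.8, 212.2, 105.4]
tcp_rot: [3.142, -0.0, 3.102]
ft_force: [-0.4, -0.1, -0.8]
opening: 0.58
t: 30.05
eef_pos: [618.9, 212.2, 104.9]
tcp_rot: [3.141, 0.0, 3.102]
ft_force: [-1.1, -0.5, -0.6]
opening: 0.581
```

```bash
python3 -m inch '{"hand":[0,0],"turn":[0,0],"delta_pos":[[0,0,0.05],[0,0,0]]}';python3 -m inch '{"hand":[0.62,0.65,0.7,0.75,0.8,0.8,0.8,0.8,0.8,0.8,0.8,0.8,0.8,0.8],"turn":[0,0,0,0,0,0,0,0,0,0,0,0,0,0],"delta_pos":[[0,0,0],[0,0,0],[0,0,0],[0,0,0],[0,0,0],[0,0,0],[0,0,0],[0,0,-1],[0,0,-2],[0,0,-4],[0,0,-4],[0,0,-4],[0,0,-2],[0,0,0]]}'
python3 -c "
from h import *
plan(450,100,275)"
```

```text
t: 30.25
eef_pos: [619.0, 212.2, 104.7]
tcp_rot: [3.141, 0.0, 3.102]
ft_force: [-0.9, -0.1, 1.8]
opening: 0.582
t: 31.65
eef_pos: [619.4, 212.4, 278.7]
tcp_rot: [3.14, 0.006, 3.102]
ft_force: [0.2, -0.6, 0.2]
opening: 0.8
t 31.65 at [619.4 212.4 278.7] rot [3.14  0.006 3.102] op 0.8 F [ 0.2 -0.6  0.2]
tool delta cm after turn [ 16.48 -11.9    0.37]
```

Next I'll move aside toward the pin, keeping the view clear, and look.

```bash
python3 -m inch '{"hand":[1,1,1,1,1,1,1,1,1,1,1,1,1,1,1],"turn":[0,0,0,0,0,0,0,0,0,0,0,0,0,0,0],"delta_pos":[[1.2,-2.8,0],[1.2,-2.8,0],[1.2,-2.8,0],[1.2,-2.8,0],[1.2,-2.8,0],[1.2,-2.8,0],[1.2,-2.8,0],[1.2,-2.8,0],[1.2,-2.8,0],[1.2,-2.8,0],[1.2,-2.8,0],[1.2,-2.8,0],[1.2,-2.8,0],[1.2,-2.8,0],[0,0,0]]}'
python3 look.py 5 col,610,14,125,145,60 pin,623,-333,110,170,60 stand,623,-333,75,105,60 hous,605,-135,88,110,100 globe,618,211,30,85,60
```

```text
t: 33.15
eef_pos: [434.1, -174.8, 273.9]
tcp_rot: [3.141, -0.001, 3.099]
ft_force: [-0.8, 0.2, 0.6]
opening: 0.999
col scene (array([613.1,  15.1]), array([94.5, 65.1]), np.float64(-0.026), 776, array([614.9,  15.8, 134.6]))
col top (array([610.3,  13. ]), array([92.8, 65.2]), np.float64(-0.034), 964, array([609.5,  12.9, 135. ]))
pin scene (array([ 625.6, -332.2]), array([23.1, 20. ]), np.float64(1.076), 100, array([ 627.9, -329.9,  132.1]))
pin top (array([ 621.7, -334.2]), array([20.7, 20.4]), np.float64(-0.5), 99, array([ 620.8, -332.9,  136.3]))
stand scene (array([ 624.7, -333.5]), array([50.9, 45.7]), np.float64(1.163), 215, array([ 631.3, -327.2,   89.4]))
stand top (array([ 621.8, -334.8]), array([45.7, 44.6]), np.float64(-0.403), 226, array([ 618.4, -329.6,   91.2]))
hous scene (array([ 605.7, -134.1]), array([153.4,  54.8]), np.float64(-0.031), 880, array([ 609.7, -133.3,   97.4]))
hous top (array([ 603.6, -136.6]), array([151.2,  53.3]), np.float64(-0.037), 1108, array([ 603.2, -136.2,   98. ]))
globe scene (array([622.2, 213.4]), array([54.3, 50.7]), np.float64(-1.279), 336, array([627.5, 213.8,  61.7]))
globe top (array([618.4, 210.1]), array([55.1, 51.7]), np.float64(0.068), 356, array([616.3, 208.8,  63.4]))
```

View pics/top5.png

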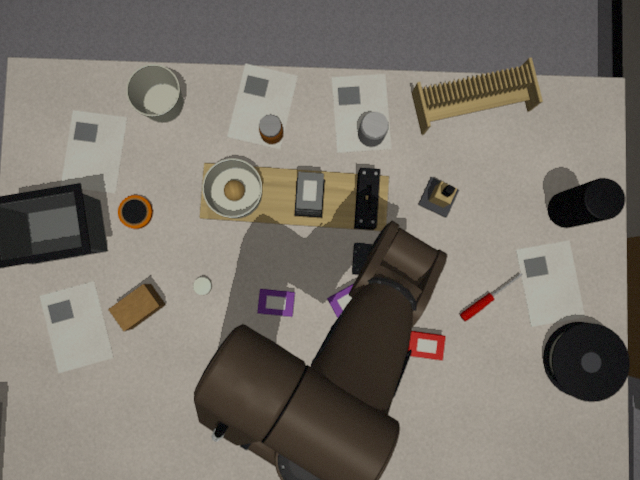

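View pics/scene5.png

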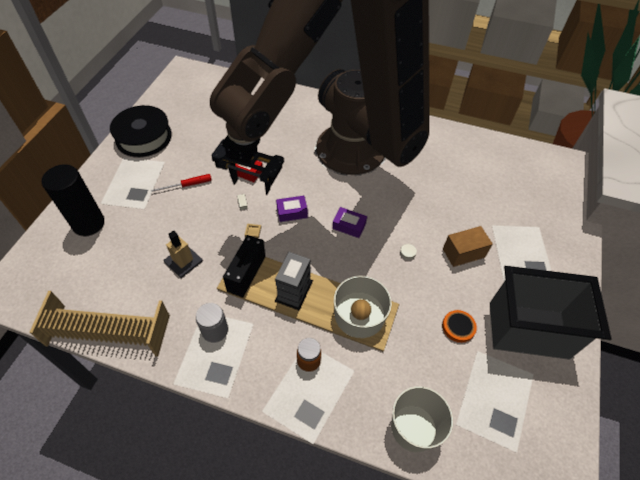

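The globe is centred in the pot at (234,189) in the top view, and the column and stand haven't moved. For the pin, I'll squeeze along one axis to centre it, then regrip at 90°.

```bash
python3 -c "
from h import *
plan(623.7,-333.3,240,-0.45)"
```

```text
t 33.25 at [ 435. -173.  274.] rot [ 3.141e+00 -1.000e-03  3.100e+00] op 0.998 F [0.8 1.4 0.9]
turn total 0.409
tool delta cm after turn [-23.96  -6.23   3.4 ]
```

```bash
python3 -m inch '{"hand":[1,1,1,1,1,1,1,1,1,1,1,1,1,1,1],"turn":[0.136,0.136,0.137,0,0,0,0,0,0,0,0,0,0,0,0],"delta_pos":[[0,0,0],[0,0,0],[0,0,0],[-2.4,-0.62,0.3],[-2.4,-0.62,0.3],[-2.4,-0.62,0.3],[-2.4,-0.62,0.3],[-2.4,-0.62,0.3],[-2.4,-0.62,0.3],[-2.4,-0.62,0.3],[-2.4,-0.62,0.3],[-2.4,-0.62,0.3],[-2.4,-0.62,0.3],[0,0,0],[0,0,0]]}'
python3 -c "
from h import *
plan(623.7,-333.3,178,-0.45)"
```

```text
t: 34.75
eef_pos: [625.0, -331.6, 243.4]
tcp_rot: [3.141, -0.002, 2.694]
ft_force: [0.0, 0.7, -0.0]
opening: 1.002
t 34.75 at [ 625.  -331.6  243.4] rot [ 3.141e+00 -2.000e-03  2.694e+00] op 1.002 F [ 0.   0.7 -0. ]
turn total 0.002
tool delta cm after turn [ 0.04 -0.21  6.54]
```

```bash
python3 -m inch '{"hand":[1,1,1,1,1,0,0,0,0,0,0,0,0,0],"turn":[0,0,0,0,0,0,0,0,0,0,0,0,0,0],"delta_pos":[[0.04,-0.2,2.5],[0,0,2.5],[0,0,1],[0,0,0.5],[0,0,0],[0,0,0],[0,0,0],[0,0,0],[0,0,0],[0,0,0],[0,0,0],[0,0,0],[0,0,0],[0,0,0]]}'
python3 - <<'E'
from h import *
p,d=viewer.read_camera("scene");cv2.imwrite("pics/s6.png",cv2.resize(p[170:320,100:300],None,fx=4,fy=4))
E
```

```text
t: 36.15
eef_pos: [623.5, -334.4, 179.3]
tcp_rot: [3.142, -0.0, 2.693]
ft_force: [0.6, 0.4, 0.4]
opening: 0.298
```

View pics/s6.png

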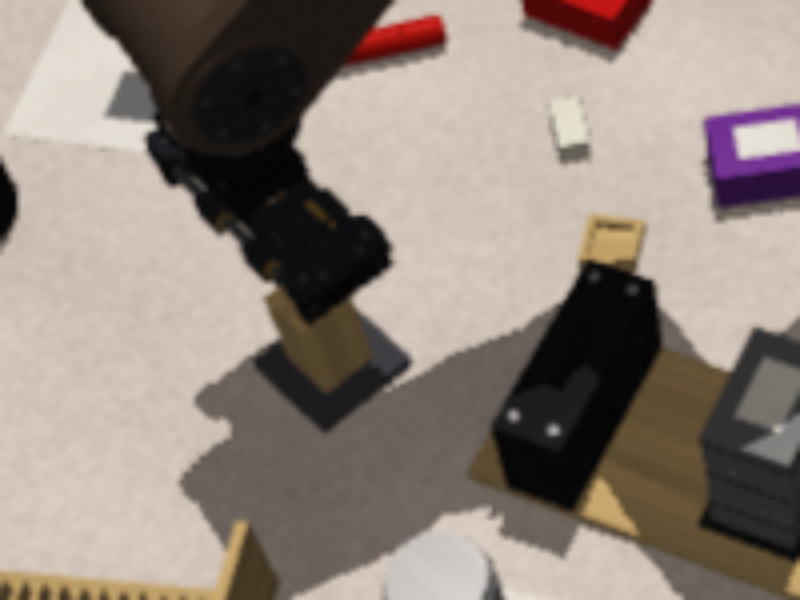

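```bash
python3 -m inch '{"hand":[0,0,0,0,0],"turn":[0,0,0,0,0],"delta_pos":[[0,0,0],[0,0,0],[0,0,0],[0,0,0],[0,0,0]]}'
```

```text
t: 36.7
eef_pos: [623.5, -334.4, 179.4]
tcp_rot: [3.141, 0.0, 2.693]
ft_force: [1.1, 0.3, -0.9]
opening: 0.208
```

```bash
python3 -m inch '{"hand":[0.6,0.6,0.6,0.6,0.6,0.6,0.6,0.6,0.6,0.6,0.6,0.6,0.6,0.6,0.6,0.6,0.6,0.6],"turn":[0,0,0,0,0,0,0.143,0.143,0.143,0.143,0.143,0.143,0.143,0.143,0.143,0.143,0.14,0],"delta_pos":[[0,0,0],[0,0,0],[0,0,0],[0,0,0],[0,0,0],[0,0,0],[0,0,0],[0,0,0],[0,0,0],[0,0,0],[0,0,0],[0,0,0],[0,0,0],[0,0,0],[0,0,0],[0,0,0],[0,0,0],[0,0,0]]}'
python3 -m inch '{"hand":[0,0,0,0,0,0,0,0,0,0,0,0],"turn":[0,0,0,0,0,0,0,0,0,0,0,0],"delta_pos":[[0,0,0],[0,0,0],[0,0,0],[0,0,0],[0,0,0],[0,0,0],[0,0,0],[0,0,0],[0,0,0],[0,0,0],[0,0,0],[0,0,0]]}'
```

```text
t: 38.5
eef_pos: [623.5, -334.4, 179.4]
tcp_rot: [3.142, -0.0, 1.121]
ft_force: [-0.4, 0.7, 0.1]
opening: 0.599
t: 39.7
eef_pos: [623.5, -334.4, 179.4]
tcp_rot: [-3.142, -0.0, 1.123]
ft_force: [-0.7, 0.1, 1.0]
opening: 0.204
```

```bash
python3 -m inch '{"hand":[0,0,0,0,0,0,0,0,0,0],"turn":[0,0,0,0,0,0,-0.136,-0.136,-0.138,0],"delta_pos":[[0,0,-1],[0,0,-2],[0,0,-3],[0,0,-3],[0,0,-2],[0,0,0],[0,0,0],[0,0,0],[0,0,0],[0,0,0]]}'
python3 - <<'E'
from h import *
plan(604.6,-135.3,285,1.532)
p,d=viewer.read_camera("scene");cv2.imwrite("pics/s7.png",cv2.resize(p[130:330,100:340],None,fx=3,fy=3))
E
```

```text
t: 40.7
eef_pos: [623.3, -334.3, 288.2]
tcp_rot: [-3.14, -0.001, 1.535]
ft_force: [0.5, -0.8, -0.8]
opening: 0.211
t 40.7 at [ 623.3 -334.3  288.2] rot [-3.140e+00 -1.000e-03  1.535e+00] op 0.211 F [ 0.5 -0.8 -0.8]
turn total 0.003
tool delta cm after turn [19.81 -2.64  0.32]
```

View pics/s7.png

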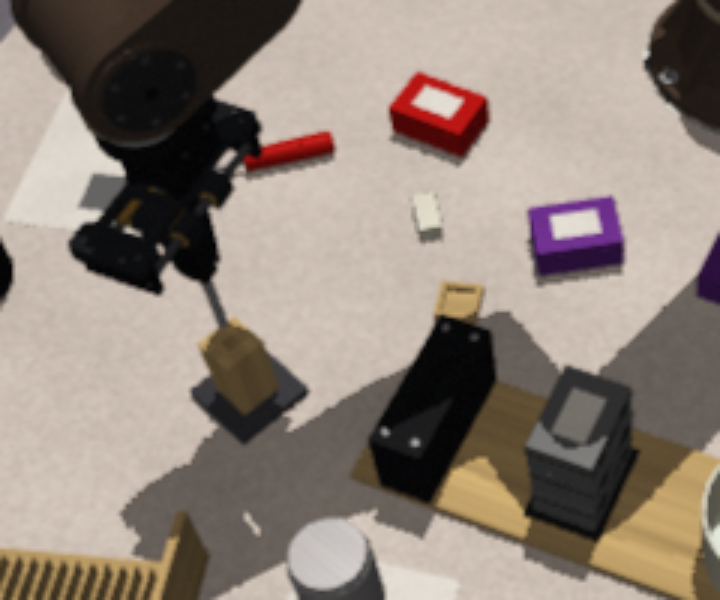

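The pin is in hand, its rod at (215,300) in the crop and out of the stand. Moving above the slot.

```bash
python3 -m inch '{"hand":[0,0,0,0,0,0,0,0,0,0,0,0],"turn":[0,0,0,0,0,0,0,0,0,0,0,0],"delta_pos":[[1.2,-0.16,0],[2.4,-0.32,0],[2.4,-0.32,0],[2.4,-0.32,0],[2.4,-0.32,0],[2.4,-0.32,0],[2.4,-0.32,0],[2.4,-0.32,0],[1.81,-0.24,0],[0,0,0],[0,0,0],[0,0,0]]}'
python3 -c "
from h import *
plan(604.6,-135.3,268,1.532)"
```

```text
t: 41.95
eef_pos: [604.7, -136.1, 289.4]
tcp_rot: [3.141, 0.0, 1.532]
ft_force: [-0.8, 0.2, -1.1]
opening: 0.209
t 41.95 at [ 604.7 -136.1  289.4] rot [3.141 0.    1.532] op 0.209 F [-0.8  0.2 -1.1]
turn total -0.0
tool delta cm after turn [ 0.08 -0.01  2.14]
```

```bash
python3 -m inch '{"hand":[0,0,0,0,0,0],"turn":[0,0,0,0,0,0],"delta_pos":[[0.08,0,1],[0,0,0.8],[0,0,0.4],[0,0,0.2],[0,0,0.2],[0,0,0]]}'
python3 -m inch '{"hand":[0,0,0,0],"turn":[0,0,0,0],"delta_pos":[[0,0,0.2],[0,0,0.2],[0,0,0],[0,0,0]]}'
```

```text
t: 42.55
eef_pos: [604.7, -134.7, 263.2]
tcp_rot: [-3.141, -0.0, 1.533]
ft_force: [0.9, -0.0, -1.1]
opening: 0.209
t: 42.95
eef_pos: [604.7, -134.6, 259.4]
tcp_rot: [3.142, -0.0, 1.533]
ft_force: [-0.3, 0.7, -0.8]
opening: 0.208
```

```bash
python3 -m inch '{"hand":[0,0,0,0,0,0,0],"turn":[0,0,0,0,0,0,0],"delta_pos":[[0,0,0.8],[0,0,0.8],[0,0,0.8],[0,0,0.8],[0,0,0.4],[0,0,0],[0,0,0]]}'
```

```text
t: 43.65
eef_pos: [604.8, -134.7, 223.5]
tcp_rot: [3.141, -0.0, 1.533]
ft_force: [-0.2, 0.7, -1.1]
opening: 0.209
```

Well into the slot with no side force. Lowering toward the bar.

```bash
python3 -m inch '{"hand":[0,0,0,0,0,0,0],"turn":[0,0,0,0,0,0,0],"delta_pos":[[0,0,0.5],[0,0,0.3],[0,0,0.2],[0,0,0.2],[0,0,0.1],[0,0,0.1],[0,0,0]]}'
```

```text
t: 44.35
eef_pos: [604.7, -134.7, 210.2]
tcp_rot: [3.141, 0.0, 1.533]
ft_force: [-1.4, 0.8, 5.9]
opening: 0.208
```

```bash
for i in 1; do python3 -m inch '{"hand":[0,0,0,0,0],"turn":[0,0,0,0,0],"delta_pos":[[0,0.15,0.05],[0,0.15,0],[0,0.15,0],[0,0.15,0],[0,0,0]]}'; done
```

```text
t: 44.85
eef_pos: [610.8, -134.9, 209.1]
tcp_rot: [3.141, 0.0, 1.533]
ft_force: [0.5, 0.9, -2.0]
opening: 0.205
```

The contact force disappeared at x≈611, so the hole is probably here. Probing down.

```bash
python3 -m inch '{"hand":[0,0,0,0],"turn":[0,0,0,0],"delta_pos":[[0,0,0.2],[0,0,0.2],[0,0,0],[0,0,0]]}'
```

```text
t: 45.25
eef_pos: [610.8, -134.9, 204.7]
tcp_rot: [3.141, -0.0, 1.533]
ft_force: [2.5, 0.6, -2.1]
opening: 0.207
```

```bash
python3 -m inch '{"hand":[0,0,0,0,0,0,0,0],"turn":[0,0,0,0,0,0,0,0],"delta_pos":[[0,0.15,0],[0,0,0.3],[0,0,0.4],[0,0,0.4],[0,0,0.3],[0,0,0.2],[0,0,0],[0,0,0]]}'
```

```text
t: 46.05
eef_pos: [612.2, -135.0, 188.9]
tcp_rot: [3.142, -0.0, 1.533]
ft_force: [-0.8, 0.2, -1.0]
opening: 0.212
```

```bash
python3 -m inch '{"hand":[0,0,0,0,0],"turn":[0,0,0,0,0],"delta_pos":[[0,0,0.15],[0,0,0.15],[0,0,0.1],[0,0,0.1],[0,0,0]]}'
```

```text
t: 46.55
eef_pos: [612.2, -134.9, 185.3]
tcp_rot: [3.141, 0.0, 1.533]
ft_force: [-4.2, 0.8, 12.4]
opening: 0.207
```

Head contact came at z=185.3, against a predicted 185.4. Pressing briefly, then releasing.

```bash
python3 -m inch '{"hand":[0,0,0.4,0.4,0.4,0.5,0.5,0.5,0.5,0.5,0.5],"turn":[0,0,0,0,0,0,0,0,0,0,0],"delta_pos":[[0,0,0.05],[0,0,0],[0,0,0],[0,0,0],[0,0,0],[0,0,0],[0,0,-1],[0,0,-3],[0,0,-4],[0,0,-4],[0,0,-2]]}'
python3 -m inch '{"hand":[0.5,0.5,0.5,0.5,0.5,0.5,0.5],"turn":[0,0,0,0,0,0,0],"delta_pos":[[-3,-2,0],[-3,-3,0],[-3,-3,0],[-3,-3,0],[-3,-3,0],[-3,-3,0],[0,0,0]]}'
python3 look.py 9 col,610,14,125,145,60 pin,612,-135,110,170,40 hous,605,-135,88,110,100 globe,618,211,30,85,60
python3 - <<'E'
import cv2
p=cv2.imread('pics/scene9.png');cv2.imwrite("pics/s9.png",cv2.resize(p[160:360,160:420],None,fx=3,fy=3))
E
```

```text
t: 47.65
eef_pos: [612.5, -135.0, 327.8]
tcp_rot: [3.137, 0.001, 1.533]
ft_force: [-0.7, 0.0, -0.2]
opening: 0.503
t: 48.35
eef_pos: [432.7, -310.9, 324.2]
tcp_rot: [3.142, 0.001, 1.529]
ft_force: [0.3, 0.7, 0.5]
opening: 0.5
col scene (array([611.8,  15.2]), array([95.5, 65.5]), np.float64(-0.039), 783, array([615.2,  16. , 134.6]))
col top (array([610.2,  12.9]), array([93.1, 65. ]), np.float64(-0.037), 962, array([609.6,  12.9, 135.1]))
pin scene (array([ 614.6, -132.8]), array([21.8, 21.8]), np.float64(-1.57), 120, array([ 617.4, -131.4,  136.2]))
pin top (array([ 611.3, -135.7]), array([21. , 20.3]), np.float64(-0.036), 95, array([ 609.7, -134.6,  142. ]))
hous scene (array([ 605.3, -134. ]), array([153.6,  55.7]), np.float64(-0.042), 808, array([ 611.1, -131.4,   97.4]))
hous top (array([ 603.9, -136.6]), array([151.2,  52.8]), np.float64(-0.04), 1064, array([ 602.5, -135.9,   98.1]))
globe scene (array([621.7, 212.8]), array([54. , 51.5]), np.float64(1.099), 336, array([627.4, 213.7,  61.5]))
globe top (array([618.8, 210.2]), array([53.8, 52.6]), np.float64(0.055), 352, array([616.4, 208.8,  63.4]))
```

View pics/s9.png

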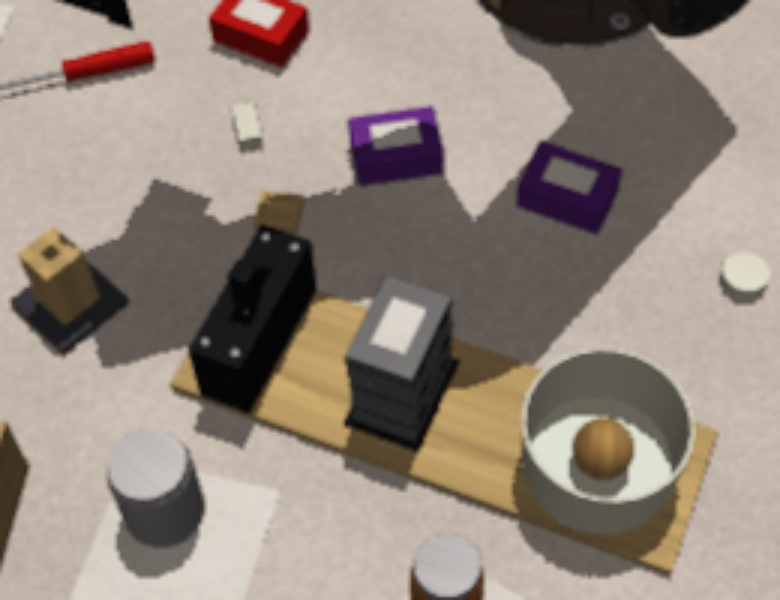

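View pics/top9.png

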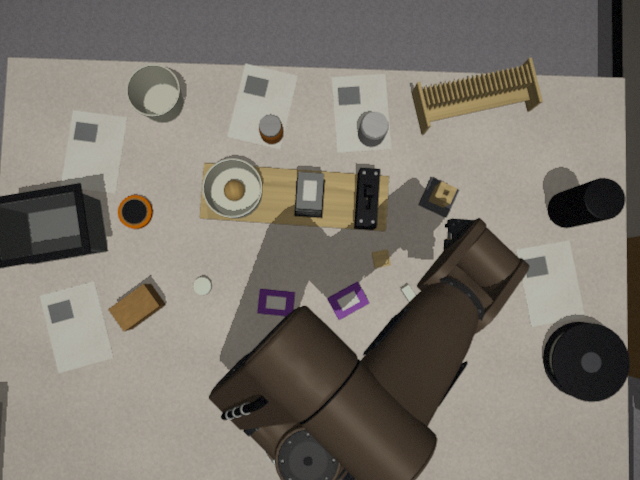

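Run:
```python
from h import *
for n in("scene","top"):
    p,d=viewer.read_camera(n);W=cloud(n,d)
    m=(np.hypot(W[...,0]-612.5,W[...,1]+134.5)<16)&(W[...,2]>110);z=W[m][:,2];print(n,len(z),np.percentile(z,[50,75,90,97]).round(1))
print(env.state()['t'],env.state()['qvel'].round(3))
```

```text
scene 121 [139.5 147.2 148.6 150.5]
top 97 [146.6 149.9 151.5 152.9]
48.55 [ 0.014  0.006  0.003 -0.    -0.001 -0.001]
```

The head's top is at about 148–150 mm, against 148 expected when fully home. Everything is in place and the arm is clear, so I'm handing it in.

```bash
python3 -c "
from cell import ticket
print(ticket.job_done())"
```

```text
the job is handed in; nothing more can be done
None
```

The carrier is packed and the job was handed in at about 48.6 s of the 210 s allowed. It reports no verdict, so this rests on my own last checks.

- **Cases:** I found three grey cases and stacked all of them on the pad. The top case, the only one visible at the end, is within about 1 mm of the pad's centre in both cameras, its yaw is within about 0.01 rad, and its top is at 135 mm as expected. The second case measured equally well before the third went on.
- **Globe:** I lowered it until it just touched, with about 2 N on the wrist at most. It rests near the centre of the pot floor.
- **Pin:** I centred it by gripping along both axes in its stand, then felt the bar at the expected depth. Sliding along x, I found the hole about 7 mm from the slot centre. I pushed the pin in until the head met the housing, at a tool height of 185.3 mm against 185.4 mm predicted. The head's top reads about 148–150 mm in depth, a slightly noisy reading, against 148 mm expected.
- **Surroundings:** In the last pictures nothing else appears moved, and the stand was never knocked. The arm is clear of everything.

The two cameras disagree by a steady 2–3 mm or so. Their average matched the robot's own position to within about 0.5 mm where I compared them, so I used the average throughout. No check failed.

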